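# Restock the colour station rack in reverse order

### The job

Move the four hair-product containers (squat jar, nozzle bottle, square bottle, spray can) from the black stock rack to the empty steel station rack, in reverse order, so that the oldest stock is used first: the one now next to the stock rack's knobbed post goes to the place farthest from the steel rack's knobbed post, its neighbour to the next place, and so on, until the one farthest from the black post stands next to the steel post. Set each one down upright on the floor of its own place, without tipping it over or dropping it, and let go.

Things in the scene. Friction and masses are not known exactly. Their poses are not given: they have to be found in the camera images.
- jar_mid (a point): squat amber jar with a broad black screw lid, 52 mm across (lid 54 mm, from 44 mm up), 64 mm tall, about 0.16 kg: the widest and lowest of the four. Upright at the start, up to 5 mm off its cup's centre. The point lies on its axis, half-way up; z is up.
- nozzle_mid (a point): round white plastic bottle, 42 mm across and straight-sided up to 64 mm, then drawn in to a thin pointed nozzle; 94 mm tall over all, about 0.13 kg. Upright at the start, up to 5 mm off its cup's centre. The point lies on its axis, half-way up; z is up.
- square_mid (a point): square white plastic bottle, 38 x 38 mm and straight-sided up to 68 mm, with a small round black cap 24 mm across; 86 mm tall over all, about 0.14 kg. The x and y axes are square to its sides; it is turned a little. Upright at the start, up to 5 mm off its cup's centre. The point lies on its axis, half-way up; z is up.
- can_mid (a point): slim bare aluminium spray can, 35 mm across and straight-sided up to 70 mm, with a domed shoulder and a small white button; 92 mm tall over all, about 0.11 kg. Upright at the start, up to 5 mm off its cup's centre. The point lies on its axis, half-way up; z is up.
- cup1: grey open square cup, 68 x 68 mm, walls 3 mm thick and 9 mm high, fixed on the stock rack, in which the squat jar stands at the start (the cup stays, and so marks its old place in the row). Origin: centre of its underside, 5 mm above the table; what stands in it rests on its floor, 8 mm above the table.
- cup2: grey open square cup, 68 x 68 mm, walls 3 mm thick and 9 mm high, fixed on the stock rack, in which the nozzle bottle stands at the start (the cup stays, and so marks its old place in the row). Origin: centre of its underside, 5 mm above the table; what stands in it rests on its floor, 8 mm above the table.
- cup3: grey open square cup, 68 x 68 mm, walls 3 mm thick and 9 mm high, fixed on the stock rack, in which the square bottle stands at the start (the cup stays, and so marks its old place in the row). Origin: centre of its underside, 5 mm above the table; what stands in it rests on its floor, 8 mm above the table.
- cup4: grey open square cup, 68 x 68 mm, walls 3 mm thick and 9 mm high, fixed on the stock rack, in which the spray can stands at the start (the cup stays, and so marks its old place in the row). Origin: centre of its underside, 5 mm above the table; what stands in it rests on its floor, 8 mm above the table.
- stock_rack: black plastic rack, fixed: flat base 84 mm wide (x), 322 mm long (y), 5 mm thick, carrying the four cups in a row along y, 72 mm apart (y = -108, -36, 36, 108 mm, x = 0 in its frame). At its +y end, y = 162 mm, a thin black post with a ball on top, 83 mm tall. Origin: underside, middle of the row. Its y axis points roughly to the robot's left.
- station_rack: steel rack, fixed, empty: base 84 mm wide (x), 322 mm long (y), four places 68 mm square in a row along y, 72 mm apart (y = -108, -36, 36, 108 mm, x = 0 in its frame), edged by 4 mm strips, tops 14 mm above the table; floor of a place 5 mm above the table. At its +y end, y = 162 mm, a thin steel post with a ball, 83 mm tall. Origin: underside, middle of the row; y roughly to the robot's left.
There are look-alikes about, which are no part of the job. Leave any brown or green look-alike of the part that bears jar_mid alone.

How it is judged:
By the outcome, as a careful person would: the job done as asked, in the order asked, and still so for the second after the job is handed in, with the robot touching nothing.
It also fails if it takes over 120 s, if anything falls off the work surface, if the arm or the gripper's body presses on something with over 40 N, if the wrist force passes 120 N, or if a joint passes its speed limit or range.

### The arm

A 6-joint arm with a two-finger parallel gripper is mounted at the origin on the work surface. World frame = base frame: x ahead of the robot, y to its left, z up, the work surface at z = 0. Lengths are in m, angles in degrees, forces in N, time in s.
With the tool pointing down it reaches from about 0.3 to 0.875 m from the base axis. Payload 4.2 kg.
Tool frame: the origin (TCP) lies at the very end of the fingers, on their centre line; the grasp point (between the pads) lies 19 mm behind it (manip.grip_point_offset is the distance from the TCP to the grasp point, in m); z points along the fingers, y is the direction in which the jaws open and shut (so a half turn about z gives the same grasp; the last joint's range is limited). The gripper opens to 85 mm and grips with 20 to 120 N. Pads are 22 mm wide; open, the fingers measure 114 mm over their backs; the gripper's body (76 mm by 85 mm) begins 54 mm behind the grasp point. The pads swing forward as they close: fully open they stand 13 mm farther back than shut.
Start: joints at [61.937, 18.312, 89.639, -0, 72.044, -1.146], TCP at [0.26, 0.513, 0.231] pointing down, gripper open.
Joint ranges: [-177.97, 177.97], [-48.28, 115.42], [12.27, 149.76], [-77.06, 257.06], [2.81, 150.46], [-146.56, 146.56]. Speed limits (degrees/s): [147.25, 147.25, 180, 180, 180, 180].

### API

Orientations are given as a 3x3 rotation matrix whose columns are the frame's x, y, z axes.
In Python, from bench import manip, gripper_to, planner, status, read_camera, calibration, workorder gives the robot as it stands. The module is installed in compiled form; this text tells all that it offers. Calls block until the motion is done:
- manip.move_ptp(position, orientation): joint-space move of the TCP to a pose.
- manip.movel(position, rotation=None, rate=0.15): straight line of the TCP; rotation=None keeps the orientation; rate is the mean speed in m/s.
- manip.set_joints(angles): joint-space move.
- gripper_to(opening, effort=None): opening from 0.0 (shut) to 1.0 (fully open); effort is the grip in N (None keeps the last); returns when the fingers have stopped.
- manip.wait(seconds).
- planner.ik(position, orientation): joint angles nearest the present ones, or None.
- status.read_state(): the state.
- read_camera(name): name is "scene" or "top"; returns the picture (480x640x3 uint8, red, green, blue); there is no depth.
- calibration(name): a dict with "fx", "fy", "cx", "cy" (pixels), "rvec" (rotation vector, rad) and "tvec" (3), from world to camera coordinates, as OpenCV has them. Camera axes: x right, y down, z forward; pixel columns grow to the right and rows downward; lengths in m; the calibration is good to about 2 mm. A picture is of the moment at which its call begins. calibration takes no time and is no camera call.
A pose or a line that the arm cannot do raises manip.MotionError and nothing moves.
- workorder.close_job(): hands the job in, once; it reports no verdict.
The state is a dict: "time": time; "q": joint angles; "dq": joint speeds; "joint_efforts": joint torques, N m; "tool_pos": TCP position; "eef_rot": TCP orientation; "contact_force": force on the tool from outside, world axes, zero at the start; "moment": the same for the moment, N m; "grip_width": opening from 0.0 (shut) to 1.0 (fully open).
Only numpy, scipy, OpenCV 4.12 (cv2) and the standard library are available. Lean on these libraries where they do the work, as an engineer would, in place of code of your own. Each camera call takes 0.05 s, during which the arm holds its last target. There are 200 camera calls.

## Working session

There is one attempt and no reset: what is moved stays moved. The work goes in short steps, each a Python script; the robot and the scene stay as the last script left them, time stands still between calls to the robot, and variables do not carry over. Pictures are saved under pics/ and viewed, about 12 in all and at most 16, crops included, and the job is handed in when it is done.

```bash
mkdir -p pics
python3 - <<'E'
from bench import *
import cv2
for n in("scene","top"):
    cv2.imwrite(f"pics/{n}0.png",read_camera(n)[:,:,::-1]); c=calibration(n); print(n,c)
    R=cv2.Rodrigues(c["rvec"] if hasattr(c["rvec"],'shape') else __import__('numpy').array(c["rvec"]))[0]; print(-R.T@c["tvec"])
s=status.read_state();print(s["time"],s["tool_pos"],s["eef_rot"],s["grip_width"],manip.grip_point_offset)
E
```

```text
scene {'fx': 451.97156144232895, 'fy': 451.97156144232895, 'cx': 331.7365523648298, 'cy': 241.40460800304837, 'rvec': array([ 2.28608858,  0.90430773, -0.3256101 ]), 'tvec': array([-0.3936564 , -0.20745873,  1.04230727])}
[ 0.85511994 -0.34694001  0.65788407]
top {'fx': 601.5150592385664, 'fy': 601.5150592385664, 'cx': 314.6300289575682, 'cy': 240.64588786615207, 'rvec': array([ 2.08483948, -2.14694352,  0.21604124]), 'tvec': array([-0.00354142,  0.50659644,  1.29181863])}
[ 0.23734346 -0.01199724  1.36710352]
0.1 [0.26008219 0.51232008 0.23057542] [[-8.91687371e-01  4.52651186e-01 -7.32330958e-04]
 [ 4.52651778e-01  8.91686278e-01 -1.39643364e-03]
 [ 2.09121237e-05 -1.57667315e-03 -9.99998757e-01]] 0.9996881577875671 0.0187
```

View pics/scene0.png

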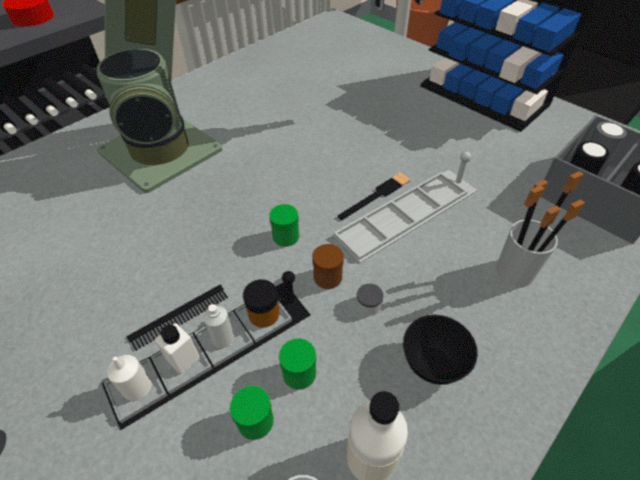

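View pics/top0.png

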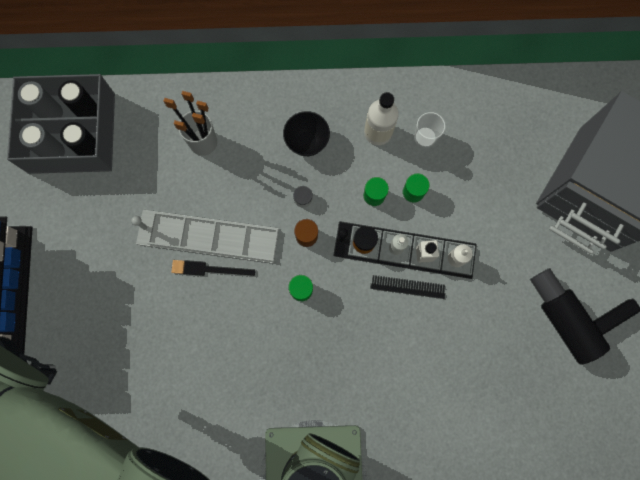

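Scene view: the black rack runs from (110,410) to the post at (289,280). From the post it holds an amber jar with black lid (262,303), a greyish container (217,325), a black-capped square (175,348) and a white one with a tip (128,375). The steel rack spans (345,245)–(470,185), with its post at (465,158). 

Possible mistakes for the jar: brown pot (328,265), green pots (285,225), (298,363), (252,412) and the grey one (370,297). By description the jar is the one in the rack at (262,303). I'll check it in a close crop.

Run:
```python
import cv2,numpy as np
s=cv2.imread("pics/scene0.png")[265:430,95:320]; t=cv2.imread("pics/top0.png")[210:290,325:485]
a=cv2.resize(s,None,fx=2,fy=2,interpolation=2); b=cv2.resize(t,None,fx=5,fy=5,interpolation=2)
cv2.imwrite("pics/c1.png",cv2.resize(s,(800,587),interpolation=2)); cv2.imwrite("pics/c2.png",b)
```

```text
(no output)
```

View pics/c1.png

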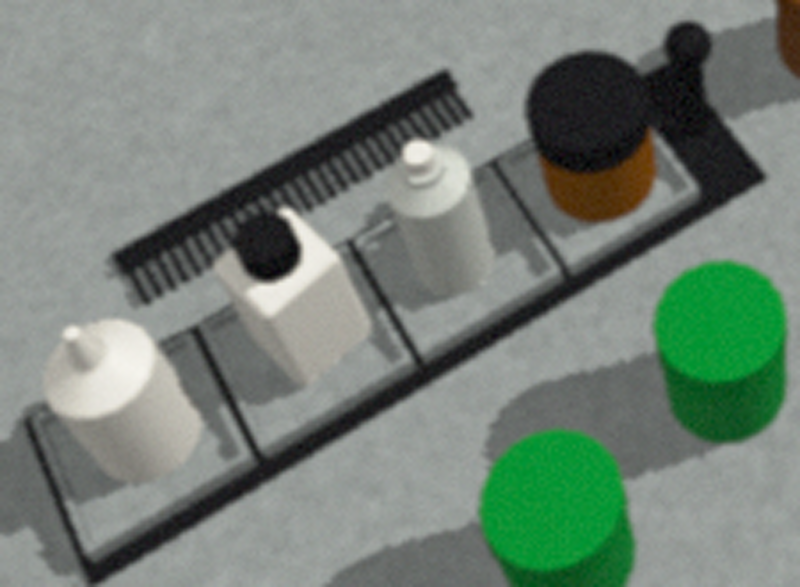

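View pics/c2.png

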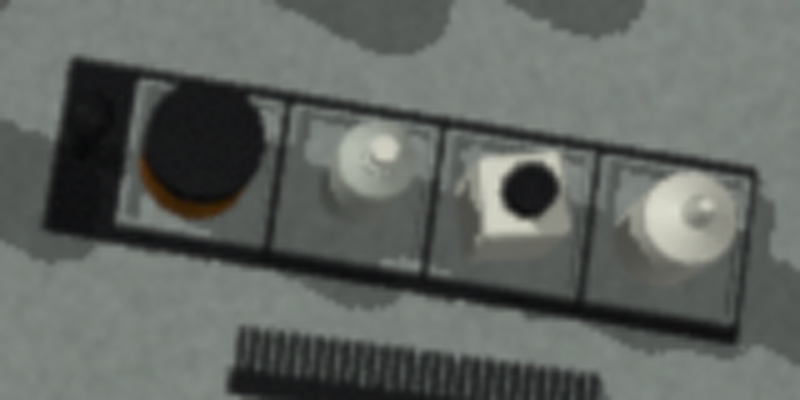

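The crops show the order from the black post is jar, can, square, nozzle, so "can" is second. Features in crop 2 are lid (205,140), button (384,149), cap (529,189) and tip (705,208). In crop 1 they are lid (590,97), button (417,150), cap (268,243) and tip (70,333). The brown and green pots are separate, so the choice is confirmed. Next I'll triangulate these and look at the station.

```bash
cat > h.py <<'E'
import numpy as np,cv2
from bench import *
def cam(n):
    c=calibration(n); K=np.array([[c["fx"],0,c["cx"]],[0,c["fy"],c["cy"]],[0,0,1]]); R=cv2.Rodrigues(np.array(c["rvec"]))[0]
    return K,R,np.array(c["tvec"])
def plane(n,uv,z):
    K,R,t=cam(n); uv=np.atleast_2d(uv).astype(float); o=-R.T@t
    d=np.c_[uv,np.ones(len(uv))]@np.linalg.inv(K).T@R
    return o+d*((z-o[2])/d[:,2])[:,None]
def tri(s,t):
    P=[cam(n)[0]@np.c_[cam(n)[1],cam(n)[2]] for n in("scene","top")]
    X=cv2.triangulatePoints(P[0],P[1],np.array(s,float),np.array(t,float))[:,0]; return X[:3]/X[3]
E
python3 - <<'E'
from h import *
np.set_printoptions(precision=4,suppress=True)
T={'jar':((205,140),(590,97),.072),'can':((384,149),(417,150),.100),'sq':((529,189),(268,243),.094),'noz':((705,208),(70,333),.102)}
for k,(t,s,z) in T.items():
    t=np.array(t)/5+(325,210)-.4; s=np.array(s)/3.556+(95,265)-.4
    print(k,tri(s,t),plane("top",t,z),plane("scene",s,z))
c=plane("top",np.array([(75,60),(755,170),(735,342),(45,230)])/5+(325,210)-.4,.005); print(c)
print("brown",plane("top",(306,232),.06),plane("scene",(328,254),.06))
a=cv2.imread("pics/top0.png")[195:275,125:290]; b=cv2.imread("pics/scene0.png")[145:265,325:485]
cv2.imwrite("pics/c3.png",cv2.resize(a,(800,388),interpolation=2)); cv2.imwrite("pics/c4.png",cv2.resize(b,(800,600),interpolation=2))
E
```

```text
jar [ 0.5055 -0.1296  0.0745] [[ 0.5056 -0.1306  0.072 ]] [[ 0.5047 -0.1274  0.072 ]]
can [ 0.4927 -0.2042  0.1041] [[ 0.4935 -0.2048  0.1   ]] [[ 0.49   -0.2032  0.1   ]]
sq [ 0.476  -0.2677  0.0908] [[ 0.4753 -0.2671  0.094 ]] [[ 0.4782 -0.268   0.094 ]]
noz [ 0.4631 -0.3403  0.103 ] [[ 0.4634 -0.3402  0.102 ]] [[ 0.4621 -0.3409  0.102 ]]
[[ 0.5592 -0.078   0.005 ]
 [ 0.4978 -0.3898  0.005 ]
 [ 0.4182 -0.3741  0.005 ]
 [ 0.4794 -0.0612  0.005 ]]
brown [[0.5247 0.0003 0.06  ]] [[0.5223 0.0071 0.06  ]]
```

View pics/c3.png

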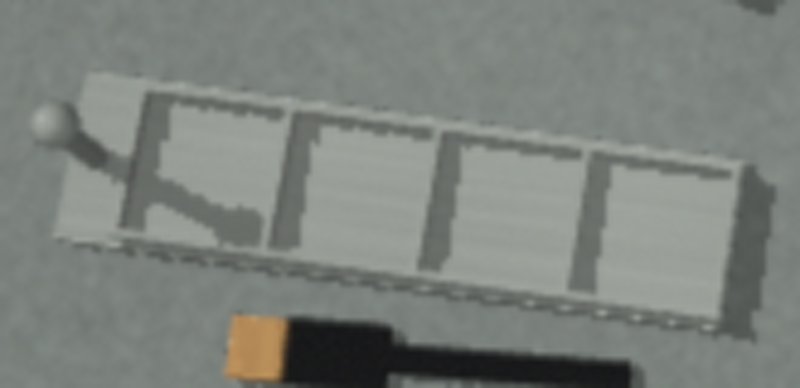

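View pics/c4.png

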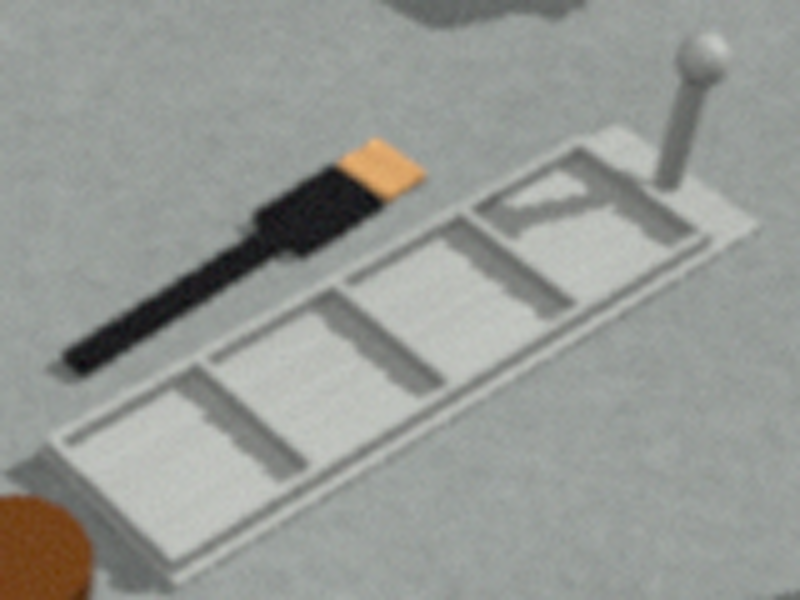

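c3: station strip corners at (750,162) and (722,325), base corners at (90,72) and (52,235). c4: strip corners at (52,438) and (178,575), base corners at (755,225) and (620,125). Now a rigid fit to the given rack dimensions.

Run:
```python
from h import *
np.set_printoptions(precision=4,suppress=True)
def fit(M,W):
    M=np.array(M);W=np.array(W);m=M.mean(0);w=W.mean(0);U,_,V=np.linalg.svd((M-m).T@(W-w));R=(U@V).T
    o=w-R@m; print("origin",o,"yaw",np.degrees(np.arctan2(R[1,0],R[0,0]))); print(" res mm",1e3*(W-(M@R.T+o)).round(4).ravel()); return R,o
M=np.array([(38,-146),(-38,-146),(42,176),(-42,176)])/1e3; Z=[.014,.014,.005,.005]
t=np.array([(750,162),(722,325),(90,72),(52,235)])/4.848+(125,195)-.4
s=np.array([(178,575),(52,438),(755,225),(620,125)])/5+(325,145)-.4
Wt=[plane("top",p,z)[0,:2] for p,z in zip(t,Z)];Ws=[plane("scene",p,z)[0,:2] for p,z in zip(s,Z)]
fit(M,Wt);fit(M,Ws);R,o=fit(np.r_[M,M],Wt+Ws)
print([o+R@(0,y) for y in(-.108,-.036,.036,.108)])
Mb=np.array([(42,176),(42,-146),(-42,-146),(-42,176)])/1e3
t=np.array([(75,60),(755,170),(735,342),(45,230)])/5+(325,210)-.4
R,o=fit(Mb,plane("top",t,.005)[:,:2]); print([o+R@(0,y) for y in(-.108,-.036,.036,.108)])
q=plane("scene",np.array([(215,265),(290,208),(343,250),(265,310)])/3.556+(95,265)-.4,.076)[:,:2]
e=np.roll(q,-1,0)-q; print("sq corners",q,q.mean(0),np.linalg.norm(e,axis=1),np.degrees(np.arctan2(e[:,1],e[:,0]))%90)
q=plane("top",np.array([(480,156),(558,149),(572,234),(478,248)])/5+(325,210)-.4,.076)[:,:2]
e=np.roll(q,-1,0)-q; print("sq top",q.mean(0),np.linalg.norm(e,axis=1),np.degrees(np.arctan2(e[:,1],e[:,0]))%90)
```

```text
origin [0.5319 0.2137] yaw -9.889493216095149
 res mm [ 1.7 -1.3 -1.6  0.2 -1.6 -0.1  1.4  1.3]
origin [0.5319 0.2173] yaw -9.270338842641559
 res mm [ 2.4 -2.1 -1.3  3.3 -3.1 -1.6  1.9  0.3]
origin [0.5319 0.2155] yaw -9.581132168427606
 res mm [ 0.9 -3.2 -2.3 -1.3 -0.7 -2.3  2.4 -0.4  3.2 -0.2 -0.5  4.8 -4.   0.6
  1.   2. ]
[array([0.5139, 0.109 ]), array([0.5259, 0.18  ]), array([0.5379, 0.251 ]), array([0.5499, 0.322 ])]
origin [ 0.4858 -0.2405] yaw -11.1249875081388
 res mm [-1.7 -2.1 -1.   2.   1.8  1.6  0.8 -1.5]
[array([ 0.4649, -0.3465]), array([ 0.4788, -0.2758]), array([ 0.4927, -0.2052]), array([ 0.5066, -0.1345])]
sq corners [[ 0.4591 -0.2857]
 [ 0.4589 -0.25  ]
 [ 0.4909 -0.2466]
 [ 0.4905 -0.2832]] [ 0.4749 -0.2663] [0.0357 0.0321 0.0366 0.0315] [ 0.3385  6.1452 89.4218  4.485 ]
sq top [ 0.4754 -0.2674] [0.0344 0.0381 0.0416 0.0409] [ 3.5297  5.2122  6.8615 85.0868]
```

```bash
cat >> h.py <<'E'
PICK={'jar':(.5053,-.1293,-11,.046),'can':(.4925,-.2043,-11,.046),'sq':(.4758,-.2672,3,.045),'noz':(.4630,-.3403,-11,.042)}
PLACE={'jar':(.5139,.1090),'can':(.5259,.1800),'sq':(.5379,.2510),'noz':(.5499,.3220)}
def rot(a):
    a=np.radians(a); c,s=np.cos(a),np.sin(a); return np.array([[-s,c,0],[c,s,0],[0,0,-1.]])
def fz(): return np.array(status.read_state()["contact_force"])
def run(k,zt=.19):
    x,y,a,h=PICK[k]; off=manip.grip_point_offset; zp=.008+h-off; R=rot(a)
    gripper_to(.88)
    manip.move_ptp([x,y,zt],R); manip.movel([x,y,zp],R,.12); f0=fz()
    gripper_to(0.,40); s=status.read_state(); print(k,"grip mm",85*s["grip_width"],"dF",fz()-f0)
    manip.movel([x,y,zt],R,.12); print(" held mm",85*status.read_state()["grip_width"],"F",fz()-f0)
    X,Y=PLACE[k]; R=rot(-9.6)
    manip.move_ptp([X,Y,zt],R); zf=.005+h-off
    manip.movel([X,Y,zf+.005],R,.12); manip.wait(.2); f1=fz()
    for d in np.arange(.004,-.0021,-.001):
        manip.movel([X,Y,zf+d],R,.02); manip.wait(.1); f=fz()-f1
        if f[2]>3: break
    print(" set down at",d,"f",f,status.read_state()["tool_pos"])
    gripper_to(.8); manip.movel([X,Y,zt],R,.12); print(" t",status.read_state()["time"])
def pic(n): 
    for c in("scene","top"): cv2.imwrite(f"pics/{c}{n}.png",read_camera(c)[:,:,::-1])
E
python3 - <<'E'
from h import *
for k in PICK:
    for P in(PICK[k],PLACE[k]):
        print(k,[None if j is None else np.round(j,0) for j in(planner.ik([P[0],P[1],z],rot(P[2] if len(P)>2 else -9.6)) for z in(.03,.19))])
run('jar'); pic(1)
E
```

```text
jar [array([-16.,  26., 112.,  -0.,  43.,  -5.]), array([-16.,  15., 100.,  -0.,  64.,  -5.])]
jar [array([ 11.,  26., 111.,  -0.,  43.,  20.]), array([ 11.,  16., 100.,  -0.,  65.,  20.])]
can [array([-24.,  27., 110.,  -0.,  43., -13.]), array([-24.,  16.,  99.,  -0.,  65., -13.])]
can [array([ 18.,  28., 107.,  -0.,  45.,  27.]), array([18., 18., 96., -0., 66., 27.])]
sq [array([-31.,  28., 108.,  -0.,  44., -34.]), array([-31.,  17.,  97.,  -0.,  65., -34.])]
sq [array([ 24.,  31., 102.,  -0.,  47.,  34.]), array([24., 22., 91., -0., 68., 34.])]
noz [array([-37.,  29., 104.,  -0.,  46., -26.]), array([-37.,  20.,  93.,  -0.,  67., -26.])]
noz [array([29., 34., 95., -0., 51., 39.]), array([29., 25., 85., -0., 70., 39.])]
jar grip mm 52.639578971705674 dF [-0.18206849 -0.18108916  5.62683773]
 held mm 52.80156371378836 F [ 0.41553992  0.498131   -0.77037517]
 set down at 0.0 f [-1.0806616  -1.19398515  6.8138446 ] [0.51406704 0.1090353  0.03310574]
 t 12.1
```

```bash
python3 -c "
import cv2,numpy as np
a=cv2.imread('pics/scene1.png')[140:440,90:490]; cv2.imwrite('pics/c5.png',cv2.resize(a,(800,600),interpolation=2))"
```

```text
(no output)
```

View pics/c5.png

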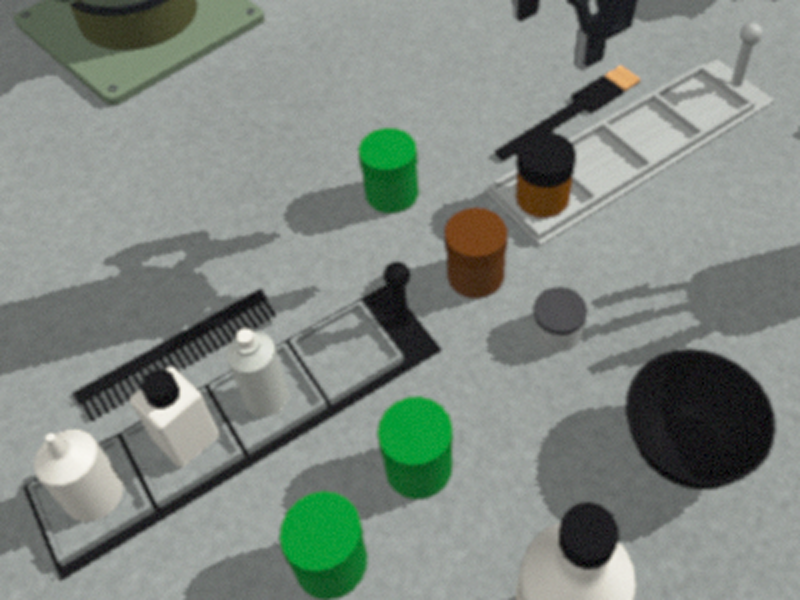

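The jar stands upright in the end place, at about (544,185) in the crop, and the other containers are undisturbed. Continuing with the can, then the rest.

Run:
```python
from h import *
run('can'); run('sq'); pic(2)
a=cv2.imread('pics/scene2.png')[140:440,90:490]; cv2.imwrite('pics/c6.png',cv2.resize(a,(800,600),interpolation=2))
```

```text
can grip mm 33.811952934834196 dF [-0.69383618  1.38997598  3.95953917]
 held mm 34.015213959546145 F [-0.90592361  0.71100574 -1.78356907]
 set down at 0.0 f [-0.94118234  0.33796207  6.04895406] [0.5261067  0.18007745 0.03277308]
 t 23.6667
sq grip mm 37.116849173275746 dF [-0.63108361  0.80078443  5.08384601]
 held mm 37.63347101424117 F [ 0.74161329  1.11212362 -0.75255808]
 set down at 0.0 f [-2.43299078 -0.20902956  5.02236374] [0.5380767  0.25111089 0.03186285]
 t 36.0333
```

View pics/c6.png

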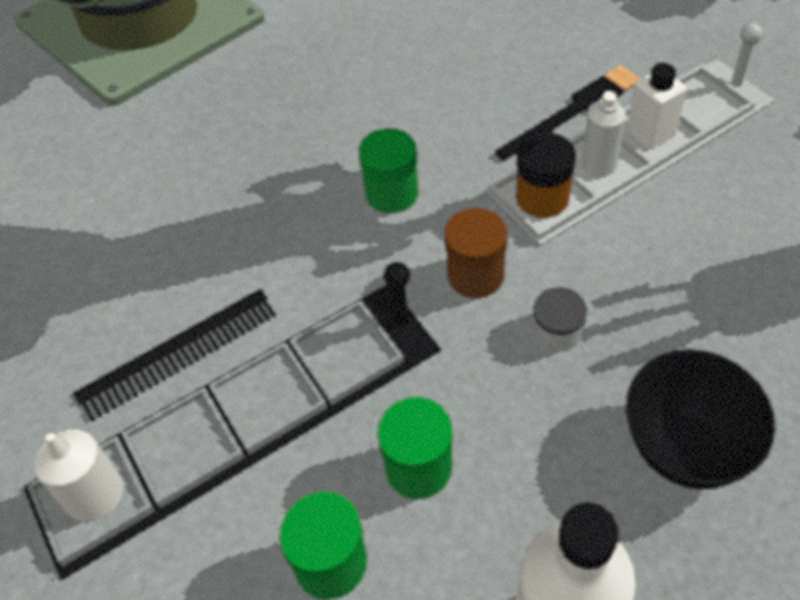

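Jar, can (603,135) and square (657,108) stand upright, each in its own place. Now the nozzle bottle.

Run:
```python
from h import *
np.set_printoptions(precision=4,suppress=True)
run('noz'); manip.move_ptp([.35,-.2,.3],rot(-10)); pic(3)
a=cv2.imread('pics/scene3.png')[145:265,325:485]; cv2.imwrite('pics/c7.png',cv2.resize(a,(800,600),interpolation=2))
b=cv2.imread("pics/top3.png")[195:275,125:290]; cv2.imwrite("pics/c8.png",cv2.resize(b,(800,388),interpolation=2))
```

```text
noz grip mm 41.07785743485531 dF [-1.6391  0.9442  4.5567]
 held mm 40.96274751012096 F [-0.7036  0.4713 -1.6172]
 set down at 0.0 f [-0.2048  0.0873  6.85  ] [0.5501 0.3221 0.029 ]
 t 49.525
```

View pics/c7.png

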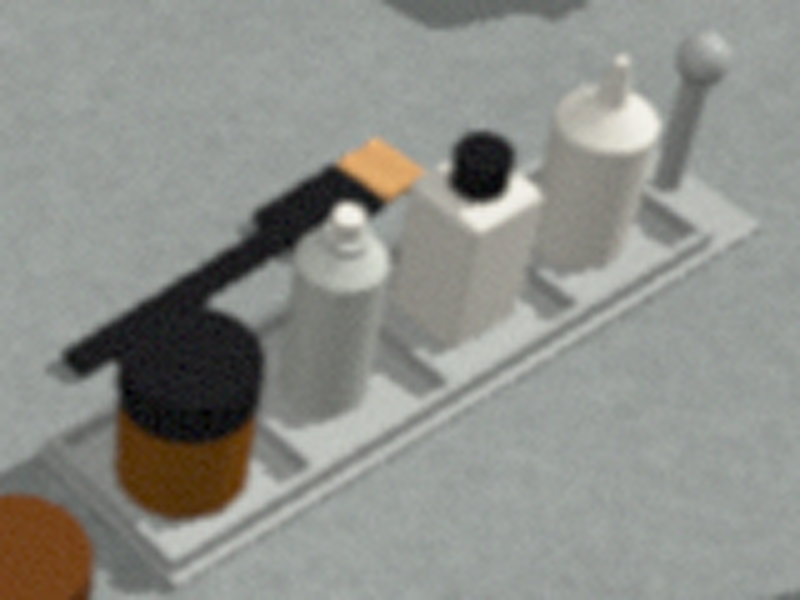

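View pics/c8.png

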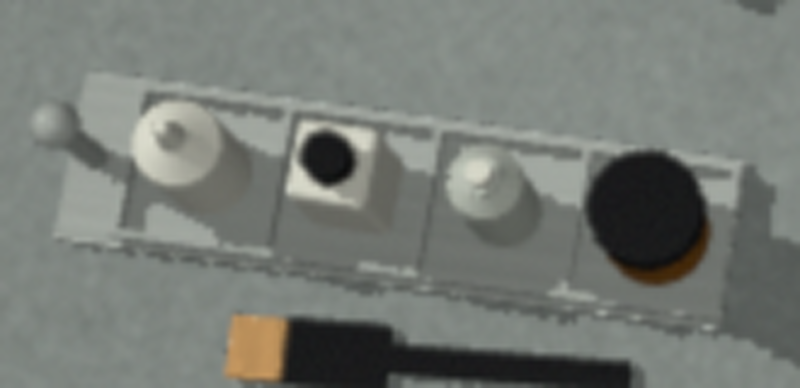

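All four stand upright, in the order nozzle (by the post), square, can, jar. Next I'll check heights and positions numerically, then hand in.

Run:
```python
from h import *
T={'jar':((646,210),(190,358),.069),'can':((482,172),(347,213),.097),'sq':((327,157),(484,150),.091),'noz':((168,132),(622,62),.099)}
a=np.radians(-9.6);ok=True
for k,(t,s,z) in T.items():
    p=tri(np.array(s)/5+(325,145)-.4,np.array(t)/4.848+(125,195)-.4); d=p[:2]-PLACE[k]
    r=np.array([[np.cos(a),np.sin(a)],[-np.sin(a),np.cos(a)]])@d
    print(k,"off-centre mm (rack x,y)",(r*1e3).round(1),"dz mm",round((p[2]-z)*1e3,1)); ok&=abs(r).max()<.007 and abs(p[2]-z)<.007
if ok: workorder.close_job(); print("closed",status.read_state()["time"])
```

```text
jar off-centre mm (rack x,y) [-0.9 -2.2] dz mm 1.1
can off-centre mm (rack x,y) [-0.1 -3.4] dz mm 5.1
sq off-centre mm (rack x,y) [-1.  -3.8] dz mm 3.0
noz off-centre mm (rack x,y) [-0.5 -4.8] dz mm 2.8
the job is handed in; nothing more can be done
the job is handed in; nothing more can be done
```

I moved all four containers to the steel rack in reverse order and handed the job in. Counting from the steel post they now stand nozzle bottle, square bottle, spray can, squat jar. The last move ended about 50 s in on the robot clock.

**Pictures:** the last views from both cameras show all four upright in their own places, released, with the arm clear. The look-alikes were left alone.

**Set-down:** each container met the floor at its predicted height, with a contact force of 5–7 N.

**Position check:** this put each container within about 1 mm of its place's centre across the rack and 2–5 mm off along it, which is inside the places.

**Disagreements:**
- Measured tops came out 1–5 mm too high, worst for the can. I put this down to hand-picked pixels and calibration, because the set-down heights agreed.
- The two cameras' fits of the steel rack differed by about 3.6 mm along its length, so I used a joint fit of both.

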